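Hold the discharge tool through the capacitor guard's slot

ROBOT

A 7-joint arm with a two-finger parallel gripper is mounted at the origin on the work surface. World frame = base frame: x ahead of the robot, y to its left, z up, the work surface at z = 0. Lengths are in m, angles in rad, forces in N, time in s.
With the tool pointing down it reaches from about 0.4 to 0.85 m from the base axis. Payload 4.5 kg.
Tool frame: the origin (TCP) lies midway between the tips of the shut fingers; the grasp point (between the pads) lies 19 mm behind it; x points along the fingers, z is the direction in which the jaws open and shut, and the axes are right-handed (so a half turn about x gives the same grasp; the last joint's range is limited). The gripper opens to 88 mm and grips with 3 to 60 N. Pads are 18 mm wide; open, the fingers measure 123 mm over their backs; the gripper's body (75 mm by 187 mm) begins 45 mm behind the grasp point.
Start: joints at [-1.208, 0.689, -0.195, 1.565, 0.157, 0.902, -0.215], TCP at [0.202, 0.592, 0.239] pointing down, gripper open.
Joint ranges: [-3.01, 3.01], [-0.46, 2.08], [-1.47, 1.51], [0.13, 2.56], [-1, 4.14], [0.04, 2.09], [-2.66, 2.66]. Speed limits (rad/s): [2.57, 2.57, 3.14, 3.14, 3.14, 3.14, 3.14].

INTERFACE

Orientations are given as a unit quaternion [x, y, z, w].
In Python, from bench import r, viewer, workorder gives the robot as it stands. The module is installed in compiled form; this text tells all that it offers.
- The arm moves only by the tool apply_moves, never from a script. Its argument "moves" is a list of rows, each a list of 7 numbers: the shift along the tool's x, y, z in mm, then the turn, a rotation vector about the tool's x, y, z in degrees, then the opening, from 0 (shut) to 1 (fully open). A call has 1 to 10 rows; each row is the pose to reach, as a shift and turn from the pose commanded when the call began, along the tool's axes at that moment; what a row does not reach only later rows make up. A row lasts 1/12 s, in which the tool goes at most 41.7 mm and 7.16 degrees, less where a joint would pass 70% of its speed; a pose out of reach is approached as far as the arm can. A call with a gripper value outside its range is refused whole. The fingers move at their own pace and stop on an object; "newtons" is the grip in N (left out, the last holds). Time passes only in rows, so rows that repeat a pose let the fingers close. It gives the time, the measured TCP pose, the force and the opening at its end, in the units of the state.
- r.observe(): the state, without advancing time (a new reading comes with each control period).
- viewer.snapshot(name): name is "side" or "top"; returns a dict with "img" (480x640x3 uint8, blue, green, red), "K" (3x3 intrinsics, pixels), "k1" (the pictures are not rectified: a ray, as slopes to the right and down, at radius r is drawn at 1 + k1 r^2 times it, then the intrinsics apply), "R" (3x3) and "t" (3): a world point X has camera coordinates R X + t. Camera axes: x right, y down, z forward; pixel columns grow to the right and rows downward; lengths in m; the calibration is good to about 2 mm. A picture is of the moment at which its call begins. There is no depth.
- workorder.job_done(): hands the job in, once; it reports no verdict.
The state is a dict: "t": time; "q": joint angles; "qvel": joint speeds; "effort": joint torques, N m; "eef_pos": TCP position; "orientation": TCP orientation; "ft_force": force on the tool from outside, world axes, zero at the start; "torque": the same for the moment, N m; "finger_gap": finger opening in m.
Only numpy, scipy, OpenCV 4.12 (cv2) and the standard library are available. Lean on these libraries where they do the work, as an engineer would, in place of code of your own. Each camera call takes 0.05 s, during which the arm holds its last target.

TASK

The opened power unit must be made safe before anyone works in it: take the discharge tool out of its stand, gently pass its blade straight down through the slot in the guard above the big capacitor, without forcing it, and press both sprung tips about halfway in on the capacitor's two terminal screws. Finish while still holding the tool there, with both tips pressed on the screws; do not let go, and leave the other things on the bench where they are.

Things in the scene. Friction and masses are not known exactly. Their poses are not given: they have to be found in the camera images.
- tool: discharge tool, loose, about 160 g, standing upright in its stand, tips down. Origin: centre of the blade's lower end; z up along the tool, x across its thin side, y across its wide side; a half turn about z leaves it alike. Grey blade 8 (x) x 36 (y) mm, z = 0 to 50 mm, the lowest 3 mm tapering down to 5 x 33 mm; black flange 34 x 52 mm at z = 50 to 54 mm; handle above (see handle)
- handle (a point): where to hold the tool: on its axis, 98 mm above the blade's lower end and 32 mm below the top of the black rectangular handle, which is 24 (x) x 38 (y) mm and reaches from 54 to 130 mm above the blade's lower end; axes as the tool's
- tip_a (a joint): how far the sprung tip at the tool's y = -14 mm is pressed into the blade, m: 0 free, 0.008 bottomed. Brass pin, 5 mm in diameter with a round end, standing 12 mm below the blade's end when free; the spring gives 1 N at first touch, rising 0.5 N per mm to 5 N
- tip_b (a joint): the same for the other sprung tip, at the tool's y = +14 mm
- stand: the tool's stand, fixed: dark cast block 85 (x) x 100 (y) x 75 mm high on a rubber foot 110 x 125 mm, with a pocket 14 (x) x 42 (y) mm, 67 mm deep, in its top for the blade; the tool's flange rests on the top. Origin: centre of its underside on the bench, z up. It stands left or right of the power unit
- unit: opened power unit, fixed: steel tray 200 (x) x 250 (y) mm, 38 mm high lips; at x = 0, y = +55 mm a blue capacitor can 64 mm in diameter under a white guard, on the other side a transformer 66 mm high, a green board and a heat sink. Guard: level white board 92 (x) x 96 (y) x 4 mm, its top 125 mm above the bench (the unit's highest part). Origin: centre of its underside on the bench
- slot (a point): centre of the slot in the guard's top face, 125 mm above the bench; axes as the unit's, z up. The slot is 10 (x) x 38 (y) mm, right through the 4 mm board, so the blade has 2 mm of clearance in all each way (1 mm on each side). Below it is open space down to the terminal screws
- terminals: the capacitor's two terminals (origin and axes are the unit's own): flat steel screw heads 10 mm in diameter at y = -14 and +14 mm from the slot's centre, straight below the slot, their tops 30 mm below the guard's top face. With the tips pressed halfway (4 mm) the blade's lower end is 22 mm below the guard's top face
- multimeter: bystander: black multimeter lying flat, 155 x 78 x 34 mm; origin centre of its underside
- solder_reel: bystander: standing metal reel, 64 mm in diameter, 46 mm high; origin centre of its underside
- screwdriver: bystander: screwdriver lying on the bench, 200 mm long; origin under its middle
- cleaner_can: bystander: upright can 52 mm in diameter, 160 mm high; origin centre of its underside

How it is judged:
By the outcome, as a careful person would: the job done as asked, in the order asked, and still so for the second after the job is handed in, while the arm keeps its last pose, push and grip.
It also fails if it takes over 43 s, if anything falls off the work surface, if the arm or the gripper's body presses on something with over 40 N, if the wrist force passes 120 N, or if a joint passes its speed limit or range.

## Working session

There is one attempt and no reset: what is moved stays moved. The work goes in short steps, Python scripts to look and compute and a tool call to move; the robot and the scene stay as the last step left them, time stands still between calls to the robot, and variables do not carry over. Pictures are saved under pics/ and viewed, and the job is handed in when it is done.

Besides the shell and the picture viewer there is one more tool, called after "Emit:" as a command line: name --pt "numbers of a row" for each row, then --argument value for the rest. apply_moves: Moves the arm, as the interface text tells. Its arguments: {"type":"object","properties":{"moves":{"type":"array","items":{"type":"array","items":{"type":"number"}}},"newtons":{"type":"number"}},"required":["moves"]}

```bash
mkdir -p pics
python3 - <<'E'
from bench import r, viewer
import cv2,pickle
s=r.observe(); print({k:s[k] for k in('t','eef_pos','orientation','finger_gap','ft_force')})
for n in('side','top'):
    d=viewer.snapshot(n); cv2.imwrite(f'pics/{n}0.png',d['img']); pickle.dump(d,open(f'{n}0.pkl','wb'))
    print(n,d['K'],d['k1'],d['R'],d['t'])
E
```

```text
{'t': 0.0, 'eef_pos': array([0.20165821, 0.59089655, 0.23789989]), 'orientation': array([-0.41187082,  0.5755808 ,  0.41102093,  0.57457025]), 'finger_gap': 0.0882267007571224, 'ft_force': array([ 4.19379744e-02,  2.76612854e-01, -1.72537767e-04])}
side [[511.25267552   0.         324.39741713]
 [  0.         511.25267552 238.00187363]
 [  0.           0.           1.        ]] -0.03412414922343256 [[-0.95898385 -0.28344438 -0.00304393]
 [-0.17295123  0.59359039 -0.7859633 ]
 [ 0.22458373 -0.75319966 -0.61826565]] [0.61339718 0.20778822 1.09133454]
top [[605.30041243   0.         315.92492975]
 [  0.         605.30041243 243.13361146]
 [  0.           0.           1.        ]] -0.18868996778194314 [[ 0.02630565 -0.99959819  0.01055834]
 [-0.99410511 -0.02726948 -0.10493526]
 [ 0.10518102 -0.00773571 -0.994423  ]] [-0.01158815  0.62810206  1.40887091]
```

View pics/side0.png

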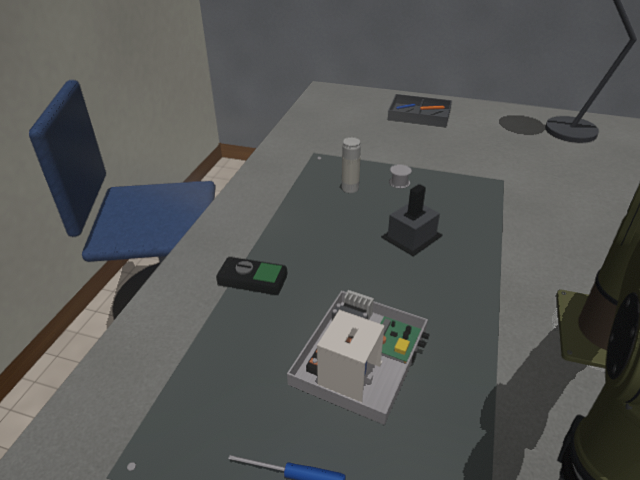

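View pics/top0.png

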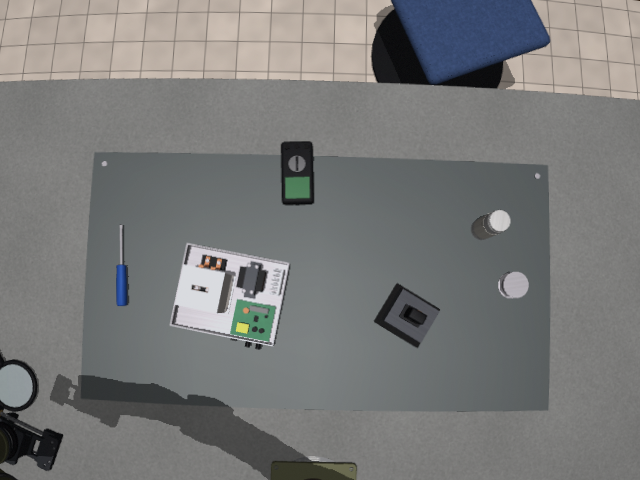

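Side: the guard slot is near (350,335) and the tool in its stand near (415,205). Top: the slot is near (200,288), the stand near (408,315), and the tool handle near (413,313). I'll zoom in.

Run:
```python
import cv2,numpy as np
s=cv2.imread('pics/side0.png');t=cv2.imread('pics/top0.png')
def z(im,x,y,w,h,f): return cv2.resize(im[y:y+h,x:x+w],None,fx=f,fy=f,interpolation=cv2.INTER_CUBIC)
a=np.hstack([z(t,160,235,100,75,4),z(t,365,275,100,75,4)]);b=np.hstack([z(s,300,300,100,75,4),z(s,370,180,100,75,4)])
cv2.imwrite('pics/z0.png',np.vstack([a,b]))
```

```text
(no output)
```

View pics/z0.png

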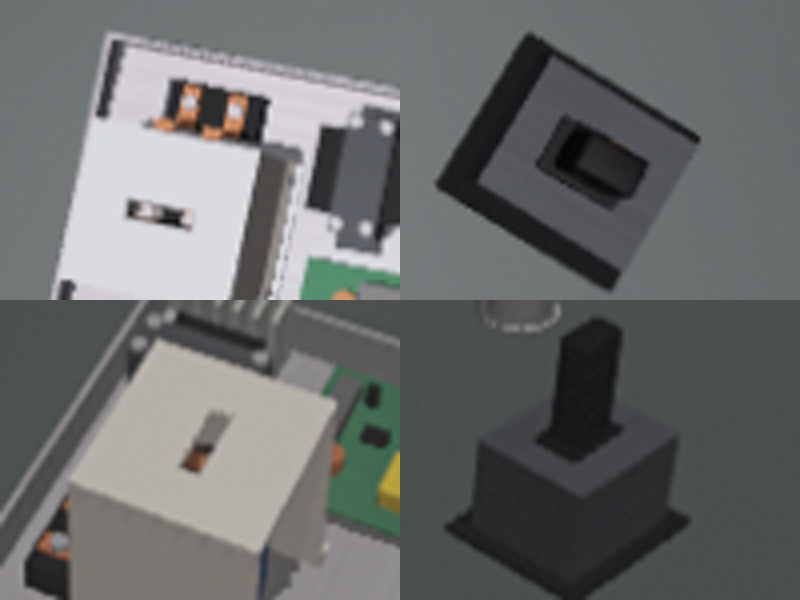

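```bash
cat > h.py <<'E'
import numpy as np,cv2,pickle
from scipy.spatial.transform import Rotation as Ro
def und(d,p):
    # drawn = ray*(1+k1 r^2) -> OpenCV model with k1 only
    return cv2.undistortPoints(np.asarray(p,float).reshape(-1,1,2),d['K'],np.array([d['k1'],0,0,0.]),None,None).reshape(-1,2)
def ray(d,p):
    u=und(d,p); v=np.c_[u,np.ones(len(u))]@d['R']; c=-d['R'].T@d['t']; return c,v
def onz(d,p,z):
    c,v=ray(d,p); return c+v*((z-c[2])/v[:,2])[:,None]
def proj(d,X):
    X=np.atleast_2d(X)
    return cv2.projectPoints(X.astype(float),cv2.Rodrigues(d['R'])[0],d['t'].astype(float),d['K'],np.array([d['k1'],0,0,0.]))[0].reshape(-1,2)
def tri(d1,p1,d2,p2):
    c1,v1=ray(d1,[p1]);c2,v2=ray(d2,[p2]);A=[];b=[]
    for c,v in((c1,v1[0]),(c2,v2[0])):
        v=v/np.linalg.norm(v);M=np.eye(3)-np.outer(v,v);A.append(M);b.append(M@c)
    x,res,_,_=np.linalg.lstsq(np.vstack(A),np.hstack(b),rcond=None); return x,np.sqrt(res)
E
python3 - <<'E'
from h import *
T=pickle.load(open('top0.pkl','rb'));S=pickle.load(open('side0.pkl','rb'))
for n,d,box,thr in(('top',T,(186,278,30,20),200),('side',S,(338,320,28,30),150)):
    x,y,w,h=box; g=cv2.cvtColor(d['img'],cv2.COLOR_BGR2GRAY)[y:y+h,x:x+w]
    print(n); print(g)
E
```

```text
top
[[219 219 219 219 219 219 219 219 219 219 219 219 219 219 219 219 219 219
  219 219 219 219 219 219 219 219 219 219 219 219]
 [218 219 219 219 219 219 219 218 219 219 219 219 219 219 219 219 219 219
  219 219 219 219 219 219 219 219 219 219 219 219]
 [219 219 218 219 219 219 219 219 219 219 219 219 219 219 219 219 219 219
  219 219 219 219 219 219 219 219 219 219 219 219]
 [219 219 219 219 219 219 219 219 219 219 219 219 219 219 219 219 219 219
  219 219 219 219 219 219 219 219 219 219 219 219]
 [219 219 219 219 219 219 219 219 219 219 219 219 219 219 219 219 219 219
  219 219 219 219 219 220 219 219 219 220 219 219]
 [219 219 219 219 219 219 219 219 219 219 219 219 219 219 219 219 219 219
  219 219 219 219 219 219 219 219 219 219 219 219]
 [219 219 219 219 219 205 181 194 213 215 217 219 219 219 219 219 219 219
  219 219 219 219 219 219 219 219 219 219 219 219]
 [219 219 219 219 219 185 105 100 127 165 182 182 201 214 215 218 219 219
  219 219 219 219 219 219 219 219 219 219 219 219]
 [219 219 219 219 216 174  67  58  89 161 197 181 149 150 142 151 177 201
  213 215 218 219 219 
[... 4220 characters left out ...]
176 177 177 177 177 177 177 178 180 179 176 170 176 178 177 176 176 177
  176 177 177 176 177 177 177 176 177 177]
 [176 176 176 177 176 177 177 177 177 178 178 178 178 177 177 177 177 177
  177 176 177 177 177 176 176 176 177 177]
 [177 177 176 177 176 177 176 176 176 177 177 177 177 177 176 177 176 177
  176 177 177 177 176 177 177 176 176 176]
 [177 177 176 176 176 177 176 176 177 177 177 177 177 177 177 177 177 177
  177 176 177 177 177 177 177 177 177 178]
 [177 177 176 177 177 177 176 177 177 176 177 177 177 177 176 177 177 177
  177 177 177 177 177 177 177 177 177 177]
 [177 176 176 177 177 177 177 177 177 177 177 177 177 177 178 177 177 177
  177 177 177 177 177 177 177 177 177 177]]
```

```bash
cat >> h.py <<'E'
def slotrect(d,box,thr,z,f=8,inv=True):
    x,y,w,h=box; g=cv2.cvtColor(d['img'],cv2.COLOR_BGR2GRAY)[y:y+h,x:x+w]
    g=cv2.resize(g,None,fx=f,fy=f,interpolation=cv2.INTER_LINEAR)
    m=((g<thr) if inv else (g>thr)).astype(np.uint8)
    m=cv2.morphologyEx(m,cv2.MORPH_CLOSE,np.ones((3,3),np.uint8))
    cs,_=cv2.findContours(m,cv2.RETR_EXTERNAL,cv2.CHAIN_APPROX_NONE)
    c=max(cs,key=cv2.contourArea).reshape(-1,2).astype(float)
    p=(c+.5)/f-.5+[x,y]
    P=onz(d,p,z)[:,:2]*1000
    r=cv2.minAreaRect(P.astype(np.float32))
    return p,P,r
E
python3 - <<'E'
from h import *
T=pickle.load(open('top0.pkl','rb'));S=pickle.load(open('side0.pkl','rb'))
print('cams',[-d['R'].T@d['t'] for d in(T,S)])
for n,d,box,ths in(('top',T,(186,278,30,20),(185,200,208)),('side',S,(338,320,28,30),(145,160))):
  for th in ths:
    p,P,r=slotrect(d,box,th,.125); print(n,th,r, P.mean(0))
# hints: stand top, guard
for px in([(365+556/4-100,275+56/4),(365+0,0)],):pass
E
python3 - <<'E'
import cv2
for n in('top','side'):
    im=cv2.imread(f'pics/{n}0.png');
    b=(365,275,85,75) if n=='top' else (375,178,72,78)
    c=im[b[1]:b[1]+b[3],b[0]:b[0]+b[2]].astype(float)
    c=(c*2.5).clip(0,255).astype('uint8')
    cv2.imwrite(f'pics/st_{n}.png',cv2.resize(c,None,fx=7,fy=7,interpolation=cv2.INTER_CUBIC))
E
```

```text
cams [array([0.47651783, 0.01644315, 1.46704605]), array([0.37907924, 0.87251569, 0.83991572])]
top 185 ((510.5565185546875, 262.8390197753906), (39.77307891845703, 13.111729621887207), 80.27053833007812) [510.21434673 263.23418623]
top 200 ((510.5259094238281, 262.9766845703125), (41.24931335449219, 14.232626914978027), 80.98169708251953) [510.23457054 262.9781752 ]
top 208 ((510.5407409667969, 262.8326110839844), (42.58820724487305, 15.120325088500977), 80.33290100097656) [510.35715878 263.00761627]
side 145 ((511.1640625, 262.6622314453125), (39.486202239990234, 11.756152153015137), 81.36434173583984) [511.37042891 263.01309519]
side 160 ((511.2330017089844, 262.368408203125), (41.18120193481445, 13.14466381072998), 80.47844696044922) [511.2623177  262.65327173]
```

View pics/st_top.png

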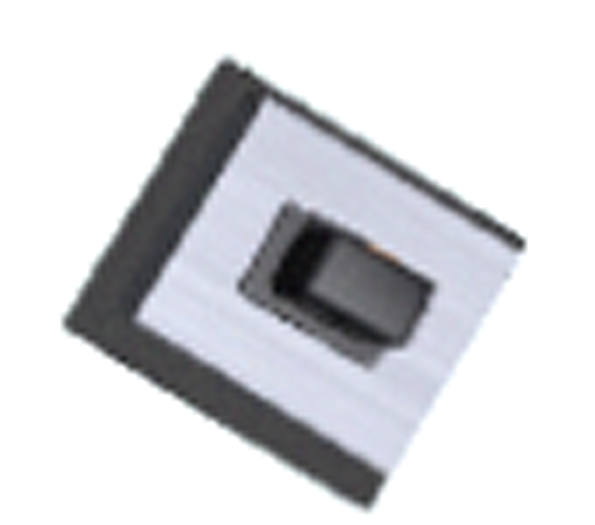

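View pics/st_side.png

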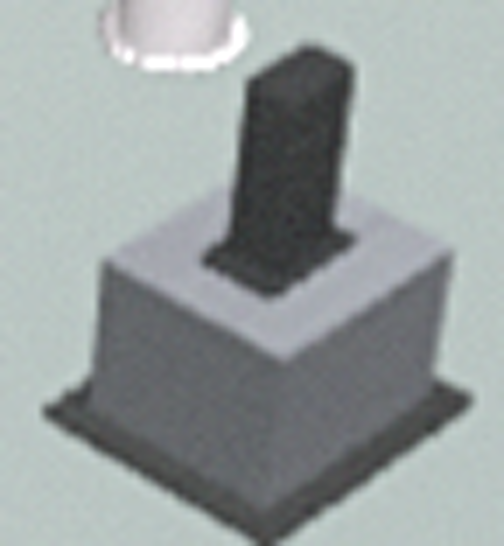

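Run:
```python
from h import *
T=pickle.load(open('top0.pkl','rb'));S=pickle.load(open('side0.pkl','rb'))
def show(n,d,q,z,off,f=7):
    p=(np.array(q,float)+.5)/f-.5+off; P=onz(d,p,z)[:,:2]*1000
    e=np.diff(np.vstack([P,P[:1]]),axis=0)
    print(n,'c',P.mean(0).round(1),'len',np.linalg.norm(e,axis=1).round(1),'ang',np.degrees(np.arctan2(e[:,1],e[:,0])).round(1));return P
to=np.array([365,275]);so=np.array([375,178])
show('blk top',T,[(268,97),(522,256),(383,472),(137,320)],.075,to)
P=show('blk side (3 corners)',S,[(104,260),(284,360),(452,253)],.075,so); print((P[0]+P[2])/2)
show('flange top',T,[(290,203),(238,285),(372,367)],.079,to)
P=show('flange side',S,[(205,260),(270,298),(355,238)],.079,so); print((P[0]+P[2])/2)
show('hand top',T,[(330,226),(437,285),(406,347),(308,295)],.155,to)
show('hand side',S,[(249,84),(311,47),(352,66),(290,104)],.155,so)
show('tray top',T,[(187.5,243.5),(289.5,262.5),(273,346.5),(170,325)],.038,0,1)
```

```text
blk top c [ 462.2 -218.9] len [99.7 85.  95.7 85.3] ang [-120.6  147.7   59.6  -29.6]
blk side (3 corners) c [ 459.  -198.3] len [ 83.9  96.3 128.8] ang [ 149.9 -121.1   18.2]
[ 462.83638887 -219.00791797]
flange top c [ 462.5 -208.9] len [32.  51.9 60.2] ang [ 148.4 -120.1   27.9]
flange side c [ 462.1 -207.8] len [31.3 52.1 58.6] ang [ 147.6 -117.9   30. ]
[ 462.41122432 -218.24192723]
hand top c [ 462.7 -218.6] len [38.3 21.6 34.7 22.5] ang [-117.5  154.    63.4  -16.9]
hand side c [ 463.1 -217.1] len [35.1 17.9 35.4 18. ] ang [-119.9  151.7   60.3  -29.1]
tray top c [500.7 206. ] len [248.4 201.4 249.8 198.1] ang [-98.9 170.6  80.3  -9.8]
```

```bash
cat >> h.py <<'E'
def plan(pos,yawz,s=None):
    """shift/turn from present pose so that TCP at pos (m), pointing straight down, jaw axis at yawz deg (mod 180)"""
    if s is None:
        from bench import r; s=r.observe()
    R=Ro.from_quat(s['orientation']); M=R.as_matrix()
    out=[]
    for y in(yawz,yawz+180):
        a=np.radians(y); x=np.array([0,0,-1.]);z=np.array([np.cos(a),np.sin(a),0]);Y=np.cross(z,x)
        G=Ro.from_matrix(np.c_[x,Y,z]); out.append((R.inv()*G).as_rotvec(degrees=True))
    return (M.T@(np.array(pos)-s['eef_pos'])*1000).round(1),[o.round(2) for o in out]
def st(s=None):
    if s is None:
        from bench import r; s=r.observe()
    M=Ro.from_quat(s['orientation']).as_matrix()
    print('t',s['t'],'pos',(s['eef_pos']*1000).round(1),'x',M[:,0].round(4),'z-yaw',np.degrees(np.arctan2(M[1,2],M[0,2])).round(2),'F',s['ft_force'].round(2),'M',s['torque'].round(2),'gap',round(s['finger_gap']*1000,1),'q',s['q'].round(2))
    return s
E
python3 - <<'E'
from h import *
s=st()
print(Ro.from_quat(s['orientation']).as_matrix().round(4))
print(plan([.52,.12,.24],-30,s)); print(plan([.4626,-.2185,.24],-30,s))
E
```

```text
t 0.1 pos [201.6 591.  238. ] x [-4.0e-04 -1.6e-03 -1.0e+00] z-yaw 71.17 F [ 0.19 -0.2  -0.48] M [ 0.   -0.03 -0.03] gap 88.3 q [-1.21  0.69 -0.19  1.57  0.16  0.9  -0.22]
[[-4.000e-04 -9.465e-01  3.228e-01]
 [-1.600e-03  3.228e-01  9.465e-01]
 [-1.000e+00 -1.000e-04 -1.600e-03]]
(array([  -1.4, -453.3, -343. ]), [array([ 1.0117e+02, -6.0000e-02,  9.0000e-02]), array([-7.883e+01, -8.000e-02, -6.000e-02])])
(array([  -0.8, -508.3, -681.9]), [array([ 1.0117e+02, -6.0000e-02,  9.0000e-02]), array([-7.883e+01, -8.000e-02, -6.000e-02])])
```

Emit:
apply_moves --pt "0 -400 -280 60 0 0 1" --pt "0 -400 -280 60 0 0 1" --pt "0 -400 -280 60 0 0 1" --pt "0 -400 -280 60 0 0 1" --pt "0 -400 -280 60 0 0 1" --pt "0 -400 -280 60 0 0 1" --pt "0 -400 -280 60 0 0 1" --pt "0 -400 -280 60 0 0 1" --pt "0 -400 -280 60 0 0 1" --pt "0 -400 -280 60 0 0 1"

```text
t: 0.93
eef_pos: [0.4483, 0.2534, 0.2385]
orientation: [-0.068, 0.704, 0.068, 0.704]
ft_force: [1.0, 0.5, -0.4]
finger_gap: 0.0882
```

Run:
```python
from h import *
s=st()
print(plan([.4626,-.2185,.24],-30,s))
```

```text
t 0.9333 pos [448.3 253.4 238.5] x [-3.e-04 -5.e-04 -1.e+00] z-yaw 11.06 F [ 1.03  0.47 -0.37] M [-0.01  0.04  0.07] gap 88.2 q [-0.64  0.55  0.06  1.9  -0.05  0.7  -0.36]
(array([  -1.2, -465.9,  -76.5]), [array([ 4.106e+01, -1.000e-02,  3.000e-02]), array([-1.3894e+02, -4.0000e-02, -2.0000e-02])])
```

Emit:
apply_moves --pt "0 -450 -80 41 0 0 1" --pt "0 -450 -80 41 0 0 1" --pt "0 -450 -80 41 0 0 1" --pt "0 -450 -80 41 0 0 1" --pt "0 -450 -80 41 0 0 1" --pt "0 -450 -80 41 0 0 1" --pt "0 -450 -80 41 0 0 1" --pt "0 -450 -80 41 0 0 1" --pt "0 -450 -80 41 0 0 1" --pt "0 -450 -80 41 0 0 1"

```text
t: 1.77
eef_pos: [0.455, -0.1632, 0.2385]
orientation: [0.182, 0.684, -0.182, 0.683]
ft_force: [0.8, -0.1, -0.4]
finger_gap: 0.0877
```

Emit:
apply_moves --pt "0 0 0 0 0 0 1" --pt "0 0 0 0 0 0 1" --pt "0 0 0 0 0 0 1"

```text
t: 2.02
eef_pos: [0.4553, -0.1608, 0.2384]
orientation: [0.182, 0.684, -0.182, 0.683]
ft_force: [-0.1, 0.5, 0.4]
finger_gap: 0.0879
```

Run:
```python
from h import *
s=st()
print(plan([.4626,-.2185,.24],-30,s))
from bench import viewer
ims=[]
for n in('top','side'):
    d=viewer.snapshot(n);pickle.dump(d,open(n+'1.pkl','wb'));ims.append(d['img'])
a=ims[0][230:410,330:530];b=ims[1][100:280,330:530]
cv2.imwrite('pics/p1.png',cv2.resize(np.hstack([a,b]),None,fx=2,fy=2,interpolation=cv2.INTER_CUBIC))
```

```text
t 2.0167 pos [ 455.3 -160.8  238.4] x [-8.e-04  1.e-03 -1.e+00] z-yaw -29.85 F [-0.14  0.51  0.4 ] M [0.01 0.11 0.04] gap 87.9 q [ 0.11  0.52  0.2   1.99 -0.17  0.65 -0.1 ]
(array([ -1.7, -46.4,  35. ]), [array([ 0.15, -0.07, -0.03]), array([-1.7985e+02,  5.0000e-02, -1.1000e-01])])
```

View pics/p1.png

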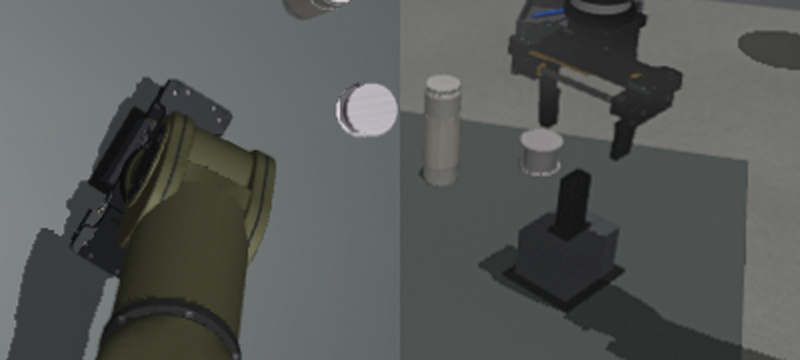

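Emit:
apply_moves --pt "0 -46 35 0 0 0 1" --pt "0 -46 35 0 0 0 1" --pt "30 -46 35 0 0 0 1" --pt "65 -46 35 0 0 0 1" --pt "100 -46 35 0 0 0 1" --pt "120 -46 35 0 0 0 1" --pt "134 -46 35 0 0 0 1" --pt "134 -46 35 0 0 0 1" --pt "134 -46 35 0 0 0 1" --pt "134 -46 35 0 0 0 1" --newtons 10

```text
t: 2.95
eef_pos: [0.4639, -0.218, 0.1055]
orientation: [0.181, 0.683, -0.181, 0.684]
ft_force: [0.3, 0.2, 0.8]
finger_gap: 0.0879
```

Run:
```python
from h import *
s=st()
print(plan([.4626,-.2185,.104],-30,s))
from bench import viewer
d=viewer.snapshot('side');pickle.dump(d,open('side2.pkl','wb'))
cv2.imwrite('pics/p2.png',cv2.resize(d['img'][120:280,330:500],None,fx=4,fy=4,interpolation=cv2.INTER_CUBIC))
```

```text
t 2.95 pos [ 463.9 -218.   105.5] x [ 1.2e-03 -2.0e-04 -1.0e+00] z-yaw -29.73 F [0.26 0.19 0.76] M [-0.01  0.09 -0.02] gap 87.9 q [ 0.28  0.77  0.11  2.02 -0.21  0.36  0.04]
(array([ 1.5, -1.1, -0.9]), [array([ 0.27,  0.07, -0.03]), array([-1.7973e+02,  4.0000e-02,  1.0000e-01])])
```

View pics/p2.png

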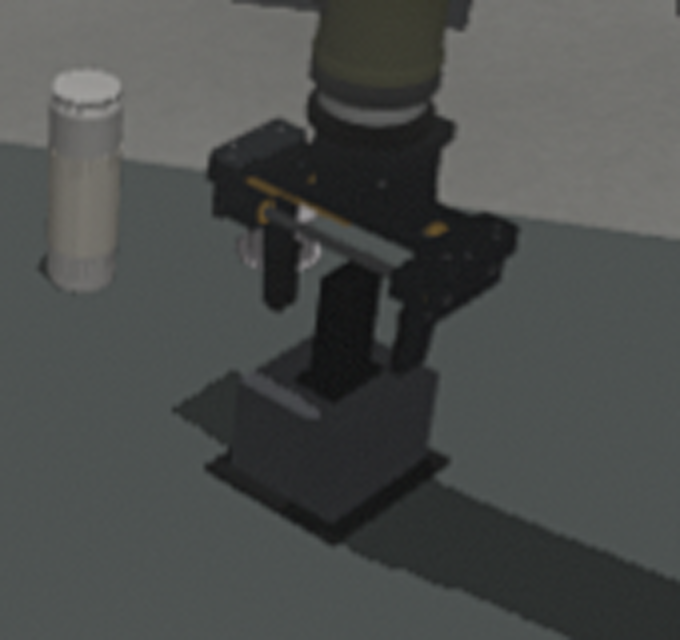

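The fingers straddle the handle, so I'll correct the last millimetre and close.

Emit:
apply_moves --pt "1.5 -1 -1 0 0 0 1" --pt "1.5 -1 -1 0 0 0 0.3" --pt "1.5 -1 -1 0 0 0 0.2" --pt "1.5 -1 -1 0 0 0 0.1" --pt "1.5 -1 -1 0 0 0 0.1" --pt "1.5 -1 -1 0 0 0 0.1" --pt "1.5 -1 -1 0 0 0 0.1" --pt "1.5 -1 -1 0 0 0 0.1" --newtons 10

```text
t: 3.67
eef_pos: [0.4617, -0.2191, 0.1032]
orientation: [0.182, 0.683, -0.182, 0.683]
ft_force: [-0.2, 0.7, -0.4]
finger_gap: 0.0434
```

Emit:
apply_moves --pt "0 0 0 0 0 0 0" --pt "0 0 0 0 0 0 0" --pt "0 0 0 0 0 0 0" --pt "0 0 0 0 0 0 0" --newtons 40

```text
t: 4.0
eef_pos: [0.4615, -0.2189, 0.1031]
orientation: [0.182, 0.683, -0.182, 0.683]
ft_force: [0.5, -0.3, -1.5]
finger_gap: 0.0238
```

Run:
```python
from h import *
s=st()
```

```text
t 4.0 pos [ 461.5 -218.9  103.1] x [-4.e-04  3.e-04 -1.e+00] z-yaw -29.84 F [ 0.49 -0.28 -1.48] M [ 0.02  0.15 -0.01] gap 23.8 q [ 0.29  0.77  0.11  2.03 -0.22  0.35  0.05]
```

Emit:
apply_moves --pt "0 0 0 0 0 0 0" --pt "-10 0 0 0 0 0 0" --pt "-25 0 0 0 0 0 0" --pt "-45 0 0 0 0 0 0" --pt "-65 0 0 0 0 0 0" --pt "-85 0 0 0 0 0 0" --pt "-105 0 0 0 0 0 0" --pt "-125 0 0 0 0 0 0" --pt "-140 0 0 0 0 0 0" --pt "-150 0 0 0 0 0 0" --newtons 40

```text
t: 4.83
eef_pos: [0.462, -0.2194, 0.2555]
orientation: [0.182, 0.682, -0.182, 0.684]
ft_force: [0.0, 0.5, -1.6]
finger_gap: 0.0237
```

Run:
```python
from h import *
s=st()
print(plan([.5108,.2627,.253],-9.5,s))
from bench import viewer
d=viewer.snapshot('side');pickle.dump(d,open('side3.pkl','wb'))
cv2.imwrite('pics/p3.png',cv2.resize(d['img'][80:260,320:520],None,fx=4,fy=3.3,interpolation=cv2.INTER_CUBIC))
```

```text
t 4.8333 pos [ 462.  -219.4  255.5] x [ 2.4e-03 -9.0e-04 -1.0e+00] z-yaw -29.85 F [ 0.03  0.52 -1.58] M [-0.04  0.09 -0.  ] gap 23.7 q [ 0.22  0.52  0.21  1.9  -0.15  0.73 -0.01]
(array([   2.2,  442.4, -197.6]), [array([-20.35,   0.15,   0.  ]), array([159.65,   0.  ,  -0.21])])
```

View pics/p3.png

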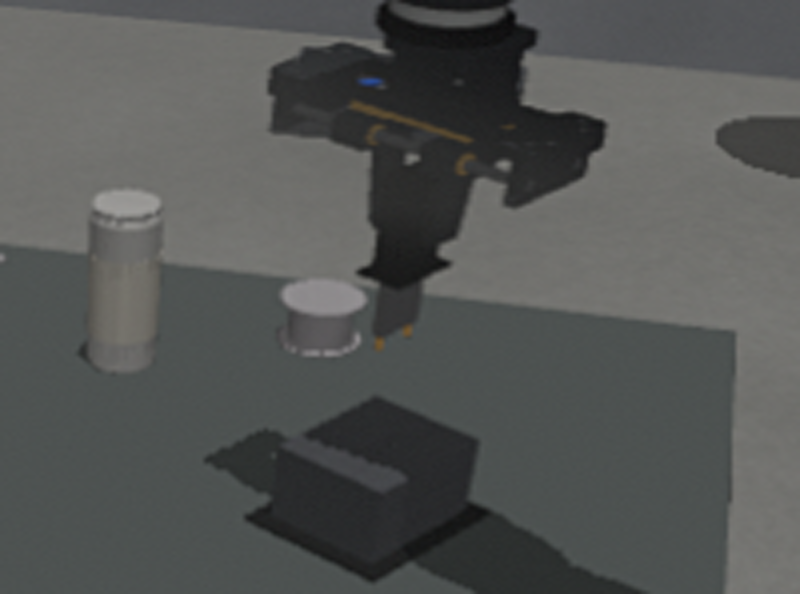

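Lifted cleanly, with the tips and blade visible. Now carrying it to above the slot.

Emit:
apply_moves --pt "0 15 -7 0 0 0 0" --pt "0 45 -20 -2 0 0 0" --pt "0 80 -36 -4 0 0 0" --pt "0 115 -51 -6 0 0 0" --pt "0 150 -67 -8 0 0 0" --pt "0 185 -83 -10 0 0 0" --pt "0 220 -98 -12 0 0 0" --pt "0 255 -114 -14 0 0 0" --pt "0 290 -130 -16 0 0 0" --pt "0 325 -145 -18 0 0 0"

```text
t: 5.72
eef_pos: [0.4968, 0.1368, 0.2532]
orientation: [0.072, 0.704, -0.072, 0.703]
ft_force: [2.2, -0.9, -2.0]
finger_gap: 0.0238
```

Run:
```python
from h import *
s=st()
print(plan([.5108,.2627,.253],-9.5,s))
```

```text
t 5.7167 pos [496.8 136.8 253.2] x [-8.e-04 -2.e-04 -1.e+00] z-yaw -11.73 F [ 2.22 -0.88 -1.99] M [-0.07  0.05 -0.04] gap 23.8 q [-0.46  0.53  0.16  1.89 -0.12  0.74 -0.44]
(array([  0.2, 126.1, -11.9]), [array([-2.23, -0.04,  0.02]), array([1.7777e+02, 3.0000e-02, 7.0000e-02])])
```

Emit:
apply_moves --pt "0 30 -3 -1 0 0 0" --pt "0 60 -6 -2 0 0 0" --pt "0 85 -9 -2.2 0 0 0" --pt "0 105 -11 -2.2 0 0 0" --pt "0 118 -12 -2.2 0 0 0" --pt "0 125 -12 -2.2 0 0 0" --pt "0 126 -12 -2.2 0 0 0" --pt "0 126 -12 -2.2 0 0 0" --pt "0 126 -12 -2.2 0 0 0"

```text
t: 6.47
eef_pos: [0.5118, 0.2587, 0.2532]
orientation: [0.06, 0.705, -0.061, 0.704]
ft_force: [0.5, -1.0, -1.4]
finger_gap: 0.0239
```

Run:
```python
from h import *
s=st()
print(plan([.5108,.2627,.253],-9.5,s))
from bench import viewer
for n in('top','side'):
    d=viewer.snapshot(n);pickle.dump(d,open(n+'4.pkl','wb'))
    x,y,w,h=(130,230,160,120) if n=='top' else (280,230,160,120)
    cv2.imwrite(f'pics/{n}4.png',cv2.resize(d['img'][y:y+h,x:x+w],None,fx=5,fy=5,interpolation=cv2.INTER_CUBIC))
```

```text
t 6.4667 pos [511.8 258.7 253.2] x [-4.0e-04 -1.5e-03 -1.0e+00] z-yaw -9.77 F [ 0.5  -0.98 -1.36] M [-0.09  0.08 -0.02] gap 23.9 q [-0.64  0.61  0.16  1.72 -0.12  0.83 -0.6 ]
(array([ 0.2,  3.8, -1.7]), [array([-0.27, -0.01,  0.09]), array([1.7973e+02, 1.3000e-01, 1.0000e-02])])
```

View pics/side4.png

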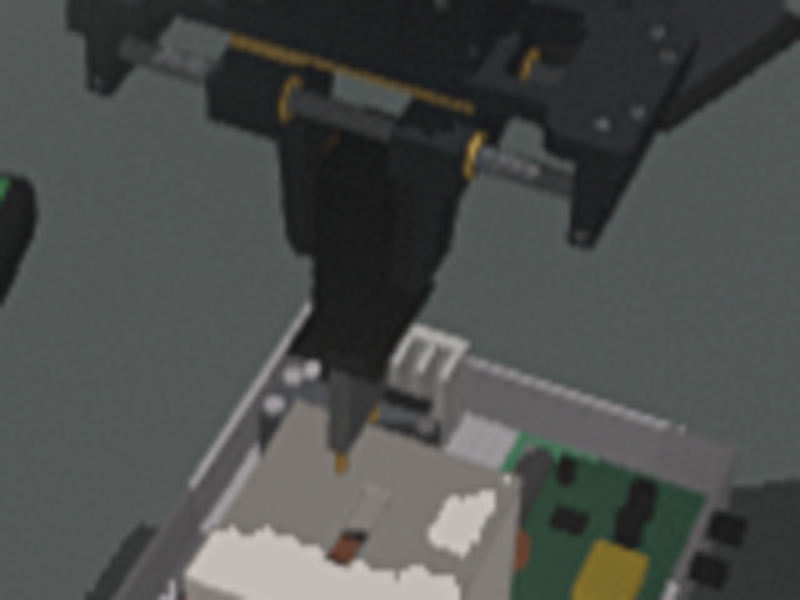

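View pics/top4.png

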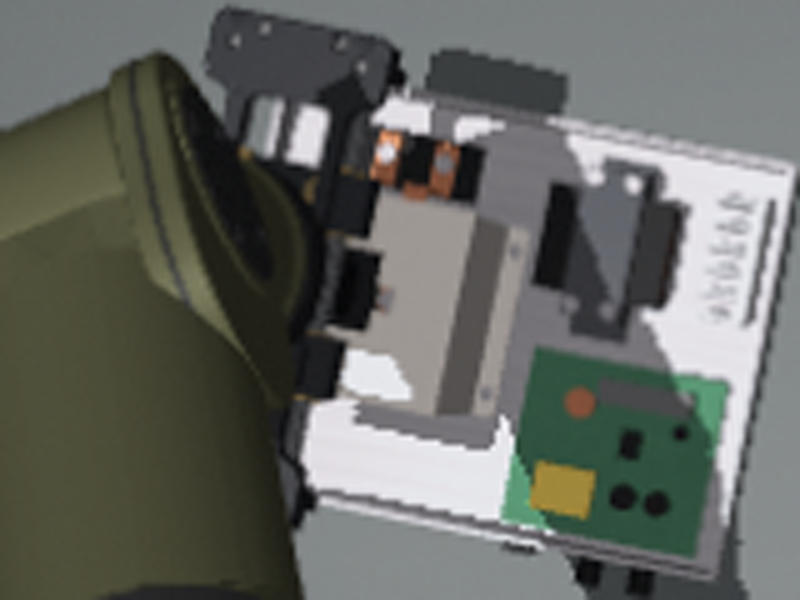

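Run:
```python
from h import *
S=pickle.load(open('side4.pkl','rb'))
im=S['img'][300:345,335:365]
for nm in range(3): pass
hsv=cv2.cvtColor(im,cv2.COLOR_BGR2HSV)
m=(hsv[...,1]>90)&(hsv[...,0]<30)&(hsv[...,2]>50)
for y,x in np.argwhere(m): print((x+335,y+300),im[y,x],end=' ')
print()
# expected projections if tool exactly on gripper axis
def pred(pos,yaw,dz=78.1):
    a=np.radians(yaw); X=np.array([np.cos(a),np.sin(a),0]);Y=np.array([-X[1],X[0],0])
    o=np.array(pos)-[0,0,dz]
    pts={'tipA-':o-14*Y+[0,0,-12],'tipB+':o+14*Y+[0,0,-12],'tipBmid':o+14*Y+[0,0,-6],'tipAmid':o-14*Y+[0,0,-6],'slot':np.array([510.8,262.7,125])}
    for sx in(-1,1):
        for sy in(-1,1): pts[f'flange{sx}{sy}']=o+sx*17*X+sy*26*Y+[0,0,50]
    for k,v in pts.items(): print(k,proj(S,v/1000).round(1))
pred([511.8,258.7,253.2],-9.77)
```

```text
(np.int64(354), np.int64(312)) [53 72 85] (np.int64(355), np.int64(312)) [ 61  88 107] (np.int64(354), np.int64(313)) [ 53  88 109] (np.int64(355), np.int64(313)) [ 63  88 104] (np.int64(347), np.int64(321)) [ 55  84 104] (np.int64(348), np.int64(321)) [ 55  83 103] (np.int64(347), np.int64(322)) [ 54  89 112] (np.int64(348), np.int64(322)) [ 51  91 116] (np.int64(347), np.int64(323)) [ 56  90 112] (np.int64(348), np.int64(323)) [ 52  92 116] (np.int64(348), np.int64(337)) [54 64 88] (np.int64(349), np.int64(337)) [41 50 69] (np.int64(350), np.int64(337)) [42 48 66] (np.int64(348), np.int64(338)) [ 50  66 100] (np.int64(349), np.int64(338)) [47 62 94] (np.int64(350), np.int64(338)) [48 61 94] (np.int64(351), np.int64(338)) [48 59 84] (np.int64(347), np.int64(339)) [ 58  71 102] (np.int64(348), np.int64(339)) [ 51  66 102] (np.int64(349), np.int64(339)) [ 50  67 102] (np.int64(350), np.int64(339)) [ 53  67 101] (np.int64(346), np.int64(340)) [59 71 97] (np.int64(347), np.int64(340)) [47 63 99] (np.int64(348), np.int64(340)) [ 50  66 101] (np.int64(349), np.int64(340)) [ 49  65 101] (np.int64(350), np.int64(340)) [54 68 99] (np.int64(346), np.int64(341)) [51 61 81] (np.int64(347), np.int64(341)) [40 54 85] (np.int64(348), np.int64(341)) [44 60 96] (np.int64(349), np.int64(341)) [45 61 97] 
tipA- [[354.9 314. ]]
tipB+ [[348.5 324.4]]
tipBmid [[348.6 322.1]]
tipAmid [[355.  311.6]]
slot [[351.1 335.2]]
flange-1-1 [[367.9 287.7]]
flange-11 [[355.9 307.3]]
flange1-1 [[349.9 281.8]]
flange11 [[337.4 300.8]]
```

Emit:
apply_moves --pt "0 3.7 -2 -0.3 0 0 0" --pt "8 3.7 -2 -0.3 0 0 0" --pt "16 3.7 -2 -0.3 0 0 0" --pt "24 3.7 -2 -0.3 0 0 0" --pt "30 3.7 -2 -0.3 0 0 0" --pt "32 3.7 -2 -0.3 0 0 0" --pt "32 3.7 -2 -0.3 0 0 0" --pt "32 3.7 -2 -0.3 0 0 0"

```text
t: 7.23
eef_pos: [0.5104, 0.2647, 0.2211]
orientation: [0.058, 0.705, -0.058, 0.705]
ft_force: [0.7, -0.5, -1.4]
finger_gap: 0.024
```

```bash
cat >> h.py <<'E'
def look(k,x=310,y=270,w=100,h=100,f=6):
    from bench import viewer
    d=viewer.snapshot('side');pickle.dump(d,open(f'side{k}.pkl','wb'))
    c=(d['img'][y:y+h,x:x+w].astype(float)*1.3).clip(0,255).astype(np.uint8)
    cv2.imwrite(f'pics/side{k}.png',cv2.resize(c,None,fx=f,fy=f,interpolation=cv2.INTER_CUBIC)); return d
def pred(S,s,dz=78.1):
    M=Ro.from_quat(s['orientation']).as_matrix(); X=M[:,2];Y=M[:,1];Z=-M[:,0]
    o=s['eef_pos']*1000-dz*Z
    pts={}
    for n,sy in(('A-',-1),('B+',1)):
        pts['tip'+n]=o+14*sy*Y-12*Z; pts['tipmid'+n]=o+14*sy*Y-6*Z
        for sx in(-1,1): pts[f'blade{n}{sx}']=o+sx*4*X+sy*18*Y+3*Z
    for k,v in pts.items(): print(k,proj(S,v/1000).round(1)[0],end='; ')
    print()
    return pts
def brass(S,x=330,y=295,w=40,h=60):
    im=S['img'][y:y+h,x:x+w]; hsv=cv2.cvtColor(im,cv2.COLOR_BGR2HSV)
    m=((hsv[...,1]>90)&(hsv[...,0]<30)&(hsv[...,2]>45)).astype(np.uint8)
    n,l,stt,c=cv2.connectedComponentsWithStats(m)
    for i in range(1,n): print('brass',c[i]+[x,y],stt[i]+[x,y,0,0,0])
E
python3 - <<'E'
from h import *
s=st(); d=look(5); pred(d,s); brass(d)
E
```

```text
t 7.2333 pos [510.4 264.7 221.1] x [-1.e-04 -1.e-04 -1.e+00] z-yaw -9.35 F [ 0.69 -0.5  -1.35] M [-0.16  0.06  0.01] gap 24.0 q [-0.65  0.65  0.15  1.75 -0.13  0.75 -0.6 ]
tipA- [354.2 328.5]; tipmidA- [354.3 326.3]; bladeA--1 [357.4 322.2]; bladeA-1 [353.3 320.8]; tipB+ [348.  339.2]; tipmidB+ [348.1 337. ]; bladeB+-1 [349.4 335.9]; bladeB+1 [345.3 334.4]; 
brass [354. 327.] [354 327   1   1   1]
brass [348.26923077 339.15384615] [346 336   6   7  26]
```

View pics/side5.png

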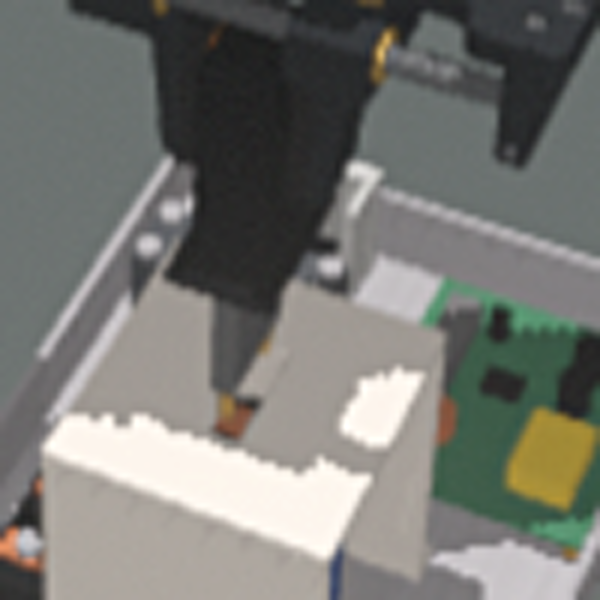

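Emit:
apply_moves --pt "0 0 0 0 0 0 0" --pt "0 0 0 0 0 0 0" --pt "0 0 0 0 0 0 0"

```text
t: 7.53
eef_pos: [0.5105, 0.2648, 0.2215]
orientation: [0.058, 0.705, -0.057, 0.705]
ft_force: [0.5, -0.2, -2.0]
finger_gap: 0.0236
```

Run:
```python
from h import *
s=st(); d=look(6); P=pred(d,s)
print(plan([.5110,.2626,.2211],-9.5,s))
g=cv2.cvtColor(d['img'],cv2.COLOR_BGR2GRAY)
print('rows 322-338, cols 338-362'); print(g[322:346,338:364])
a=np.radians(-9.5);X=np.array([np.cos(a),np.sin(a),0]);Y=np.array([-X[1],X[0],0])
for sx in(-5,5):
  for sy in(-19,19): print('slot corner',sx,sy,proj(d,(np.array([511,262.6,125])+sx*X+sy*Y)/1000).round(1))
```

```text
t 7.5333 pos [510.5 264.8 221.5] x [ 5.e-04  4.e-04 -1.e+00] z-yaw -9.34 F [ 0.5  -0.17 -2.04] M [-0.03  0.08  0.01] gap 23.6 q [-0.65  0.65  0.15  1.75 -0.13  0.75 -0.6 ]
tipA- [354.1 328.4]; tipmidA- [354.2 326.2]; bladeA--1 [357.3 322.1]; bladeA-1 [353.2 320.7]; tipB+ [347.9 339.1]; tipmidB+ [348.  336.8]; bladeB+-1 [349.3 335.8]; bladeB+1 [345.2 334.3]; 
(array([ 0.4, -2.1,  0.8]), [array([ 0.16,  0.03, -0.03]), array([-1.7984e+02,  4.0000e-02,  4.0000e-02])])
rows 322-338, cols 338-362
[[120 120 120 120 121 121 118  78  64  65  67  63  58  52  50  49  42  55
   90 123 120 120 120 119 120 121]
 [120 119 120 120 120 122 119  78  63  65  67  63  55  56  57  56  52  71
  113 122 121 120 120 120 119 119]
 [120 119 119 120 121 121 119  79  64  64  65  62  57  57  56  55  64  97
  122 121 119 119 120 120 121 119]
 [119 120 120 121 120 122 119  79  63  64  65  61  56  56  56  56  73 110
  122 121 120 119 120 120 120 119]
 [120 121 120 120 120 122 119  80  64  66  65  61  58  56  54  59  85 111
  121 120 120 119 121 119 120 120]
 [119 120 121 120 120 121 118  79  63  65  66  61  57  56  
[... 1448 characters left out ...]
0 120 121 120 120]
 [125 120 122 122 117 119 117  88  64  67  73  73  83 109 121 121 120 120
  121 120 121 120 121 120 120 120]
 [175 175 177 171 126 115 115 102  80  60  60  73  97 120 121 121 120 121
  121 120 120 120 121 120 119 120]
 [192 192 193 192 170 125 122 122 116 101  92  90 109 120 121 121 120 120
  120 121 121 120 120 120 120 120]
 [191 191 192 192 191 176 177 178 173 129 119 119 121 116 118 119 120 121
  121 120 120 121 121 120 119 119]
 [189 190 190 191 192 192 193 194 191 178 178 179 171 128 121 116 116 118
  119 120 120 120 120 119 119 124]]
slot corner -5 -19 [[357.6 328.9]]
slot corner -5 19 [[349.3 343.3]]
slot corner 5 -19 [[352.7 327.1]]
slot corner 5 19 [[344.2 341.4]]
```

Emit:
apply_moves --pt "0 -2 0 0 0 0 0" --pt "0 -2 0 0 0 0 0" --pt "0 -2 0 0 0 0 0" --pt "3 -2 0 0 0 0 0" --pt "6 -2 0 0 0 0 0" --pt "9 -2 0 0 0 0 0" --pt "12 -2 0 0 0 0 0" --pt "14 -2 0 0 0 0 0" --pt "14 -2 0 0 0 0 0" --pt "14 -2 0 0 0 0 0"

```text
t: 8.42
eef_pos: [0.51, 0.2627, 0.207]
orientation: [0.057, 0.705, -0.058, 0.705]
ft_force: [-0.1, 0.4, -1.8]
finger_gap: 0.0238
```

Run:
```python
from h import *
s=st(); d=look(7,320,300,60,60,10); P=pred(d,s)
print(plan([.5110,.2626,.2211],-9.5,s))
g=cv2.cvtColor(d['img'],cv2.COLOR_BGR2GRAY)
print(g[322:346,338:364])
```

```text
t 8.4167 pos [510.  262.7 207. ] x [-3.e-04 -2.e-04 -1.e+00] z-yaw -9.34 F [-0.1   0.41 -1.77] M [-0.04  0.09 -0.03] gap 23.8 q [-0.64  0.66  0.14  1.77 -0.13  0.72 -0.59]
tipA- [354.5 333. ]; tipmidA- [354.6 330.8]; bladeA--1 [357.6 326.7]; bladeA-1 [353.6 325.3]; tipB+ [348.4 343.6]; tipmidB+ [348.5 341.4]; bladeB+-1 [349.7 340.4]; bladeB+1 [345.6 338.9]; 
(array([-14.1,   0. ,   1. ]), [array([ 0.16, -0.02,  0.01]), array([-1.7984e+02, -2.0000e-02, -3.0000e-02])])
[[103 100  77  51  49  39  37  38  38  38  39  38  39  37  36  34  35  33
   33  47  93 123 121 121 119 120]
 [121 122 112 104 101  79  51  44  37  39  40  41  42  41  37  35  34  33
   37  69 115 123 121 120 120 120]
 [121 121 122 122 122 114 104  98  50  39  38  39  38  40  41  35  33  31
   46  90 124 123 120 120 119 120]
 [120 120 120 121 121 122 123 113  65  57  55  49  39  39  38  37  34  35
   56 105 123 121 119 120 119 120]
 [120 120 120 120 120 121 121 106  68  64  66  62  50  50  45  39  36  39
   64 110 122 121 120 120 120 119]
 [120 121 120 119 120 121 120 105  67  64  66  67  58  57  56  51  47  51
   79 118
[... 1288 characters left out ...]
20 121 121
  120 120 120 121 120 120 120 120]
 [120 122 123 123 118 120 123 109  78  83  81  71  77  95 118 123 121 120
  120 119 120 120 119 120 121 119]
 [175 175 177 171 120 116 114  87  64  91  93  78  83 110 123 121 120 120
  120 120 120 121 120 120 120 120]
 [192 193 194 187 128 120 121 109  83  95  95  85  97 119 121 121 120 121
  120 121 120 120 120 120 120 120]
 [191 192 192 191 175 176 178 172 122 116 102  94 109 120 121 119 121 119
  120 120 120 120 120 119 121 120]
 [190 189 190 191 191 193 194 192 179 171 125 116 122 116 117 117 118 118
  120 121 120 120 119 121 120 120]
 [190 190 190 190 190 191 191 192 192 191 178 178 171 127 121 122 122 123
  116 118 120 120 120 120 119 118]]
```

View pics/side7.png

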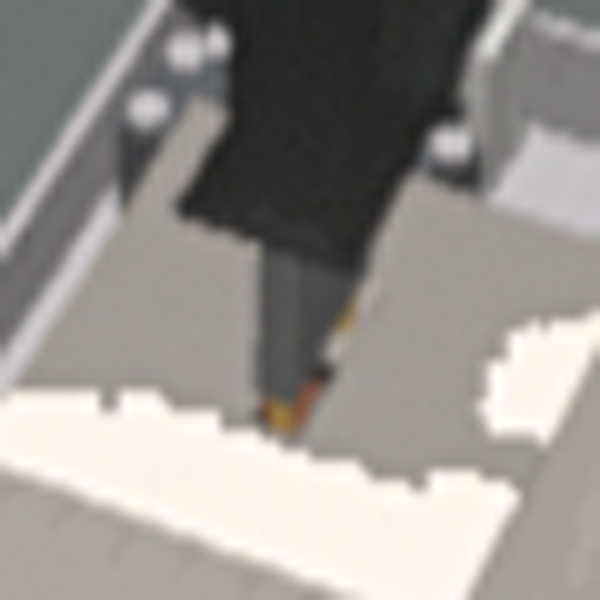

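Emit:
apply_moves --pt "1 0 0.2 0 0 0 0" --pt "2 0 0.2 0 0 0 0" --pt "3 0 0.2 0 0 0 0" --pt "4 0 0.2 0 0 0 0" --pt "5 0 0.2 0 0 0 0" --pt "5.5 0 0.2 0 0 0 0" --pt "5.5 0 0.2 0 0 0 0"

```text
t: 9.05
eef_pos: [0.5101, 0.2627, 0.2016]
orientation: [0.057, 0.705, -0.058, 0.705]
ft_force: [0.2, 0.2, -1.3]
finger_gap: 0.0234
```

Run:
```python
from h import *
s=st(); d=look(8,320,300,60,60,10); P=pred(d,s)
```

```text
t 9.05 pos [510.1 262.7 201.6] x [-3.e-04 -1.e-04 -1.e+00] z-yaw -9.33 F [ 0.17  0.16 -1.28] M [-0.13  0.03  0.  ] gap 23.4 q [-0.64  0.67  0.14  1.77 -0.13  0.71 -0.59]
tipA- [354.3 334.9]; tipmidA- [354.4 332.7]; bladeA--1 [357.4 328.7]; bladeA-1 [353.4 327.3]; tipB+ [348.2 345.5]; tipmidB+ [348.3 343.4]; bladeB+-1 [349.6 342.4]; bladeB+1 [345.5 340.9];
```

View pics/side8.png

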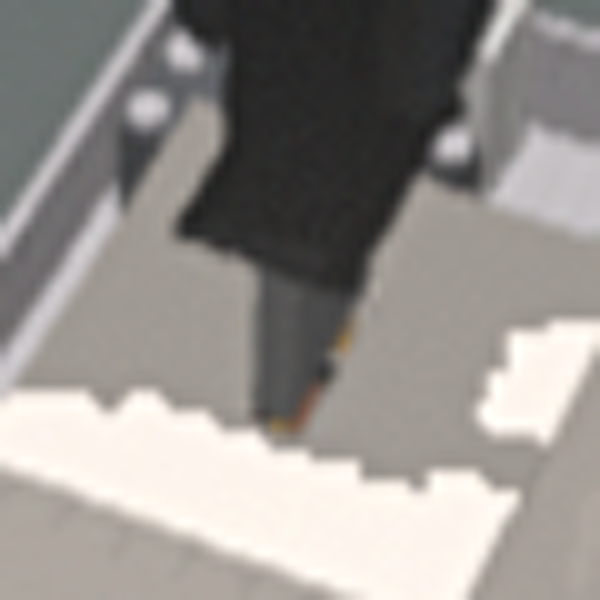

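Emit:
apply_moves --pt "0.5 0 0 0 0 0 0" --pt "1 0 0 0 0 0 0" --pt "1.5 0 0 0 0 0 0" --pt "2 0 0 0 0 0 0" --pt "2.5 0 0 0 0 0 0" --pt "3 0 0 0 0 0 0" --pt "3 0 0 0 0 0 0"

```text
t: 9.68
eef_pos: [0.5102, 0.2627, 0.1986]
orientation: [0.058, 0.705, -0.058, 0.705]
ft_force: [0.5, 0.4, -2.8]
finger_gap: 0.0236
```

Run:
```python
from h import *
s=st(); d=look(9,320,300,60,60,10); P=pred(d,s)
```

```text
t 9.6833 pos [510.2 262.7 198.6] x [-1.e-04  0.e+00 -1.e+00] z-yaw -9.34 F [ 0.5   0.42 -2.79] M [-0.04  0.07  0.02] gap 23.6 q [-0.64  0.68  0.14  1.78 -0.14  0.7  -0.59]
tipA- [354.2 335.9]; tipmidA- [354.3 333.8]; bladeA--1 [357.3 329.8]; bladeA-1 [353.3 328.3]; tipB+ [348.1 346.6]; tipmidB+ [348.2 344.4]; bladeB+-1 [349.5 343.4]; bladeB+1 [345.4 341.9];
```

View pics/side9.png

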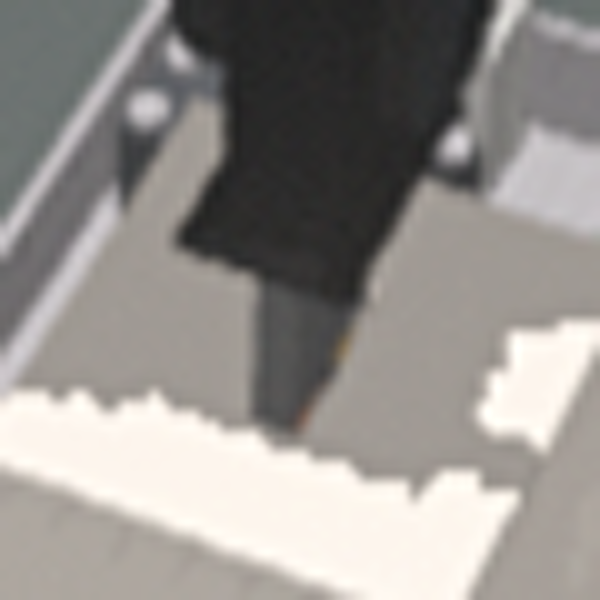

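Run:
```python
import pickle,cv2,numpy as np
for k in(0,9):
    d=pickle.load(open(f'side{k}.pkl','rb'));print(k)
    for c in (2,):
        print(d['img'][328:346,342:360,c])
```

```text
0
[[182 182 181 182 182 182 182 183 183 175 140 129 142 139 162 172 169 181]
 [181 182 181 182 182 182 183 184 180 145 116 114 119 119 130 148 168 182]
 [182 182 182 182 182 182 183 184 174 124 114 117 117 116 121 148 180 183]
 [182 181 182 181 181 182 183 181 161 120 116 117 117 116 131 168 183 183]
 [182 182 181 182 182 184 184 173 131 114 118 118 117 123 155 181 183 182]
 [182 182 181 182 183 183 180 154 116 116 118 116 119 144 177 184 182 182]
 [181 182 182 182 184 181 149 126 118 120 119 117 129 168 184 182 182 182]
 [181 182 182 182 185 177 124 101 105 106 107 121 149 182 184 183 182 182]
 [182 181 182 184 181 163  97  67  67  66  68 110 171 185 182 182 182 182]
 [182 182 183 181 157 133  84  63  60  42  56 120 183 184 183 182 182 182]
 [181 182 184 178 139 105  89  86  88  87 115 163 185 183 181 182 182 182]
 [182 183 183 166 118  93  91 103 137 137 160 182 184 182 182 182 182 182]
 [183 184 176 136  94  89  93 109 153 149 178 185 182 182 182 182 182 182]
 [182 181 161 104  76  79  87 106 156 168 183 183 182 181 182 181 182 182]
 [183 181 174 159 126  84  76 100 154 180 183 18
[... 905 characters left out ...]
119 125 124 124 123 124]
 [124 125 121  87  64  66  66  62  58  55  56  89 124 125 123 123 124 123]
 [124 126 122  82  64  67  66  62  57  60  81 113 126 125 124 124 124 124]
 [124 125 122  81  66  67  67  62  59  78 106 125 125 124 124 124 123 124]
 [123 125 122  81  63  66  65  62  69  99 123 126 125 123 123 124 125 123]
 [120 121 117  81  65  63  64  65  91 117 125 124 124 124 124 124 124 123]
 [130 125 126 116  93  75  66  74 107 124 125 125 124 124 124 124 124 125]
 [181 181 183 178 129 106  98  95 115 123 124 124 124 123 125 124 123 123]
 [197 198 199 198 177 132 123 122 126 120 119 121 122 123 123 123 124 124]
 [195 196 197 198 195 182 183 184 176 130 126 126 126 121 122 123 124 123]]
```

Emit:
apply_moves --pt "0.5 0 -0.2 0 0 0 0" --pt "1 0 -0.2 0 0 0 0" --pt "1.5 0 -0.2 0 0 0 0" --pt "2 0 -0.2 0 0 0 0" --pt "2.5 0 -0.2 0 0 0 0" --pt "3 0 -0.2 0 0 0 0" --pt "3 0 -0.2 0 0 0 0"

```text
t: 10.32
eef_pos: [0.51, 0.2627, 0.1956]
orientation: [0.058, 0.705, -0.058, 0.705]
ft_force: [-0.8, -0.5, -1.8]
finger_gap: 0.0239
```

Emit:
apply_moves --pt "1 0 0 0 0 0 0" --pt "2 0 0 0 0 0 0" --pt "3 0 0 0 0 0 0" --pt "3 0 0 0 0 0 0"

```text
t: 10.65
eef_pos: [0.5099, 0.2627, 0.1925]
orientation: [0.057, 0.705, -0.058, 0.705]
ft_force: [0.0, -0.3, -1.5]
finger_gap: 0.0237
```

Run:
```python
from h import *
s=st(); d=look(10,320,300,60,60,10); P=pred(d,s)
```

```text
t 10.65 pos [509.9 262.7 192.5] x [-4.e-04 -2.e-04 -1.e+00] z-yaw -9.34 F [ 0.02 -0.29 -1.51] M [-0.04  0.1  -0.03] gap 23.7 q [-0.64  0.68  0.14  1.78 -0.14  0.68 -0.59]
tipA- [354.2 338.2]; tipmidA- [354.4 336. ]; bladeA--1 [357.3 332. ]; bladeA-1 [353.4 330.6]; tipB+ [348.2 348.8]; tipmidB+ [348.3 346.7]; bladeB+-1 [349.6 345.7]; bladeB+1 [345.5 344.2];
```

View pics/side10.png

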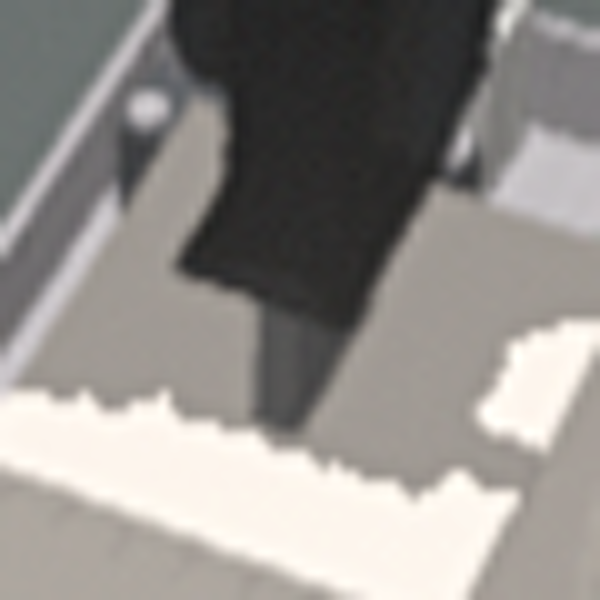

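The blade is through the guard with no contact force. Next I'll go down to the screws and watch the force.

Emit:
apply_moves --pt "1 0 0 0 0 0 0" --pt "2 0 0 0 0 0 0" --pt "3 0 0 0 0 0 0" --pt "4 0 0 0 0 0 0" --pt "5 0 0 0 0 0 0" --pt "5 0 0 0 0 0 0" --pt "5 0 0 0 0 0 0"

```text
t: 11.28
eef_pos: [0.51, 0.2627, 0.1877]
orientation: [0.058, 0.705, -0.058, 0.705]
ft_force: [0.0, 0.4, -1.8]
finger_gap: 0.0234
```

Emit:
apply_moves --pt "0.5 0 0 0 0 0 0" --pt "1 0 0 0 0 0 0" --pt "1 0 0 0 0 0 0"

```text
t: 11.53
eef_pos: [0.51, 0.2628, 0.1866]
orientation: [0.058, 0.705, -0.058, 0.705]
ft_force: [-0.0, 0.0, -0.9]
finger_gap: 0.0236
```

Emit:
apply_moves --pt "0.5 0 0 0 0 0 0" --pt "1 0 0 0 0 0 0" --pt "1 0 0 0 0 0 0"

```text
t: 11.78
eef_pos: [0.51, 0.2628, 0.1856]
orientation: [0.058, 0.705, -0.058, 0.705]
ft_force: [-0.1, 0.1, -2.0]
finger_gap: 0.0239
```

Emit:
apply_moves --pt "0.5 0 0 0 0 0 0" --pt "1 0 0 0 0 0 0" --pt "1 0 0 0 0 0 0"

```text
t: 12.03
eef_pos: [0.5101, 0.2628, 0.1848]
orientation: [0.058, 0.705, -0.058, 0.705]
ft_force: [-0.2, -0.6, 1.0]
finger_gap: 0.0235
```

Contact came at TCP z ≈ 185 mm, as predicted. Pressing about 4 mm past that.

Emit:
apply_moves --pt "0.5 0 0 0 0 0 0" --pt "1 0 0 0 0 0 0" --pt "1.5 0 0 0 0 0 0" --pt "2 0 0 0 0 0 0" --pt "2.5 0 0 0 0 0 0" --pt "3 0 0 0 0 0 0" --pt "3.5 0 0 0 0 0 0" --pt "3.5 0 0 0 0 0 0" --pt "3.5 0 0 0 0 0 0"

```text
t: 12.78
eef_pos: [0.5101, 0.2628, 0.1813]
orientation: [0.058, 0.705, -0.057, 0.705]
ft_force: [-0.6, 0.8, 3.8]
finger_gap: 0.0237
```

Emit:
apply_moves --pt "0 0 0 0 0 0 0" --pt "0 0 0 0 0 0 0"

```text
t: 12.95
eef_pos: [0.5102, 0.2628, 0.1813]
orientation: [0.058, 0.705, -0.057, 0.705]
ft_force: [0.3, -0.6, 4.3]
finger_gap: 0.0236
```

Run:
```python
from h import *
s=st(); d=look(11,310,290,80,80,8); P=pred(d,s)
F=[]
from bench import viewer,r
for i in range(8):
    viewer.snapshot('side'); s=r.observe(); F.append(np.r_[s['ft_force'],s['torque'],s['eef_pos']*1000])
print(np.mean(F,0).round(2),np.std(F,0).round(2),s['t'])
```

```text
t 12.95 pos [510.2 262.8 181.3] x [ 3.e-04  2.e-04 -1.e+00] z-yaw -9.34 F [ 0.33 -0.6   4.27] M [-0.16  0.32  0.03] gap 23.6 q [-0.63  0.7   0.13  1.79 -0.14  0.66 -0.58]
tipA- [353.8 342.1]; tipmidA- [354. 340.]; bladeA--1 [356.9 336. ]; bladeA-1 [353.  334.6]; tipB+ [347.8 352.7]; tipmidB+ [347.9 350.6]; bladeB+-1 [349.2 349.7]; bladeB+1 [345.2 348.2]; 
[-4.9000e-01 -1.7000e-01  3.8500e+00 -1.3000e-01  2.7000e-01  0.0000e+00
  5.1012e+02  2.6281e+02  1.8127e+02] [0.32 0.39 0.32 0.02 0.02 0.04 0.01 0.02 0.02] 13.4
```

View pics/side11.png

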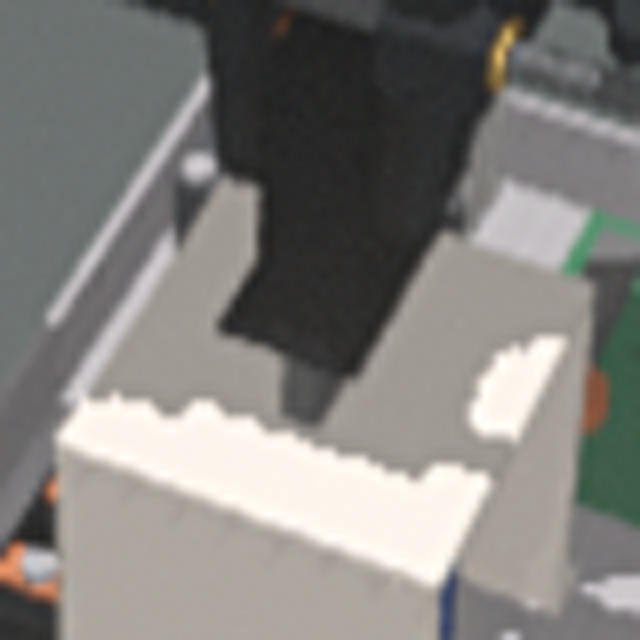

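Emit:
apply_moves --pt "0.3 0 0 0 0 0 0" --pt "0.3 0 0 0 0 0 0" --pt "0.3 0 0 0 0 0 0" --pt "0.3 0 0 0 0 0 0"

```text
t: 13.73
eef_pos: [0.5101, 0.2628, 0.181]
orientation: [0.058, 0.705, -0.058, 0.705]
ft_force: [-0.9, 0.3, 3.6]
finger_gap: 0.0236
```

Run:
```python
from h import *
F=[]
from bench import viewer,r
for i in range(12):
    d=viewer.snapshot('side'); s=r.observe(); F.append(np.r_[s['ft_force'],s['torque'],s['eef_pos']*1000])
st(s);print(np.mean(F,0).round(2),np.std(F,0).round(2))
cv2.imwrite('pics/sfin.png',d['img']);cv2.imwrite('pics/tfin.png',viewer.snapshot('top')['img'])
```

```text
t 14.3333 pos [510.1 262.8 181. ] x [ 2.e-04  2.e-04 -1.e+00] z-yaw -9.34 F [-0.14  0.05  4.94] M [-0.13  0.14  0.03] gap 23.6 q [-0.63  0.7   0.13  1.79 -0.14  0.66 -0.58]
[-2.1000e-01 -2.0000e-02  4.2300e+00 -1.1000e-01  1.9000e-01  1.0000e-02
  5.1010e+02  2.6280e+02  1.8094e+02] [0.34 0.43 0.38 0.03 0.04 0.04 0.01 0.02 0.01]
```

View pics/sfin.png

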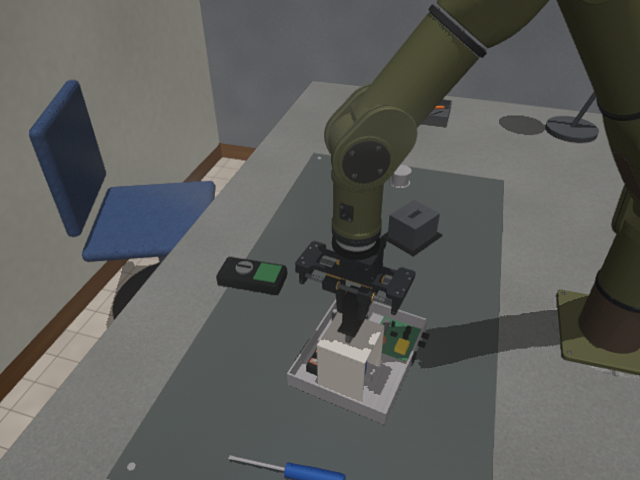

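The picture shows the tool held in the slot near (350,330). The multimeter, reel and screwdriver haven't moved, and the arm hides the can. The push on the tips is about 5.8 N, which matches both tips being roughly 3.8–4 mm in. Handing in.

Run:
```python
from bench import workorder
print(workorder.job_done())
```

```text
the job is handed in; nothing more can be done
None
```

I took the discharge tool from its stand and lowered its blade straight through the guard slot. I then pressed the tips onto the two terminal screws and handed the job in at about 14.4 s, still gripping the tool at 40 N.

**Passing the slot:** there was no sign of forcing. No force reading rose above sensor noise plus the tool's weight (about 1.6 N).

**Pressing the screws:** first contact came at TCP z ≈ 185 mm, as predicted. The final TCP z is 180.9 mm, which puts the blade end about 22 mm below the guard's top. The push on the tips is about 5.8 N, which means both tips are about 3.8 mm in; one tip alone would give about 3 N.

**Other things on the bench:** in the last side picture the multimeter, reel, screwdriver and stand look where they were. The arm hides the cleaner can, so I couldn't check it. The arm didn't go near it.

**Weaker checks:**
- My camera estimates of the tool's sideways position in the slot differed by about 0.5 mm.
- The arm blocked the top camera, so fine alignment relied on the side view and the forces.
- I could not see the tips on the screws directly.
- A small moment of 0.1–0.2 N·m remained while pressing. I put it down to slight sideways load.

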